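# Switch on the light under the mug shelf

### The job

Two small wooden shelves stand on the worktop, each with a light under it that is worked by a steel push-up switch hidden below the board's overhanging front edge. Switch on the light of the shelf that carries the mug: reach under its front edge and press the switch fully up. Leave the other shelf's switch off, and leave the mug standing on its shelf.

Things in the scene. Friction and masses are not known exactly. Their poses are not given: they have to be found in the camera images.
- mug_shelf: Fixed wooden shelf with the mug on it. x from its front (robot's side) to its back, y along its width, z up. Board 220 mm wide (y -110 to 110), 130 mm deep (x -75 to 55), underside at z 175 mm, top 193 mm from the origin, which lies 0 to 30 mm above the worktop (its height varies). Side panels (y 91 to 105 mm either side) begin at x -17 mm; lamp strip x -13 to 13, underside at z 164
- jar_shelf: The other shelf, built the same (its height too varies by 30 mm), with a honey jar and a salt shaker on it, up to 90 mm high, so up to 315 mm above the worktop; pass over or in front of them; origin and axes alike. The two may stand either way round, each turned up to 0.2 rad
- mug_key_bar (a point): Centre of the bar of the mug shelf's switch (moves with it), axes as the shelf's. A level steel rod 14 mm thick, 30 mm long along y, on an 8 mm stem; mid-width, 11 mm behind the board's front edge. Centre 25 mm below the board's underside when off (150 to 180 mm above the worktop), 13 mm when on: a finger tilted 45 degrees gets under it from the front and clears the edge
- mug_key (a joint): The mug shelf's switch: straight upward travel, 0 m = down (off), 0.012 m = fully up at its stop (on). Moves against about 3 N of friction and stays where it is left
- jar_key (a joint): The same switch under the other shelf, to be left off: 0 m = down (off), 0.012 m = up (on)
- mug: The mug, dark above and white below, 80 mm wide, 114 mm over the handle, 94 mm high, standing loose on the mug shelf's board. Origin at the centre of its underside, z up
Mind the look-alikes: they are no part of the job. What is shaped like the mug but purple is not meant.

How it is judged:
By the outcome, as a careful person would: the job done as asked, in the order asked, and still so for the second after the job is handed in, with the robot touching nothing.
It also fails if it takes over 32 s, if anything falls off the work surface, if the arm or the gripper's body presses on something with over 40 N, if the wrist force passes 120 N, or if a joint passes its speed limit or range.

### The arm

A 6-joint arm with a two-finger parallel gripper is mounted at the origin on the work surface; the furniture and walls round the work are solid. World frame = base frame: x ahead of the robot, y to its left, z up, the work surface at z = 0. Lengths are in m, angles in rad, forces in N, time in s.
With the tool pointing down it reaches from about 0.375 to 0.975 m from the base axis. Payload 3.8 kg.
Tool frame: the origin (TCP) lies at the very end of the fingers, on their centre line; the grasp point (between the pads) lies 19 mm behind it; z points along the fingers, x is the direction in which the jaws open and shut, and the axes are right-handed (so a half turn about z gives the same grasp; the last joint's range is limited). The gripper opens to 85 mm and grips with 20 to 120 N. Pads are 22 mm wide; open, the fingers measure 114 mm over their backs; the gripper's body (76 mm by 85 mm) begins 54 mm behind the grasp point. The pads swing forward as they close: fully open they stand 13 mm farther back than shut.
Start: joints at [-1.355, 0.264, 1.604, -0, 1.274, -0.037], TCP at [0.169, -0.654, 0.231] pointing down, gripper open.
Joint ranges: [-2.63, 2.63], [-0.94, 2.18], [0.31, 2.57], [-1.31, 4.45], [0, 2.66], [-2.55, 2.55]. Speed limits (rad/s): [2.57, 2.57, 3.14, 3.14, 3.14, 3.14].

### API

Orientations are given as a rotation vector (axis times angle).
In Python, from workcell import bot gives the robot as it stands.
- The arm moves only by the tool carry_out, never from a script. Its argument "deltas" is a list of rows, each an object with "delta_pos": the shift along the tool's x, y, z in m, a list of three; "dr": the turn, a rotation vector about the tool's x, y, z in rad, a list of three. A call has 1 to 10 rows; each row shifts and turns the commanded pose from where the row before left it, along the tool's axes as they then stand; what a row does not reach is not made up. A row lasts 1/8 s, in which the tool goes at most 62.5 mm and 10.7 degrees, less where a joint would pass 70% of its speed; a pose out of reach is approached as far as the arm can. A call is refused whole if a number of a shift passes 0.0625 or a number of a turn 0.188, either way. A call with a gripper value outside its range is refused whole. "grip" is the opening, from 0 (shut) to 1 (fully open), set as the call begins (left out, the last holds). The fingers move at their own pace and stop on an object; "force" is the grip in N (left out, the last holds). Time passes only in rows, so rows that do not move let the fingers close. It gives the time, the measured TCP pose, the force and the opening at its end, in the units of the state.
- bot.read_state(): the state, without advancing time (a new reading comes with each control period).
- bot.read_camera(name): name is "scene" or "top" or "wrist"; returns a dict with "frame" (400x640x3 uint8, red, green, blue), "K" (3x3 intrinsics, pixels), "xyz" and "attitude" of the camera in the world; the wrist camera has in their place "hand_eye" (4x4, takes a point from camera to tool coordinates, whose origin is the TCP and whose axes are the tool frame's). Camera axes: x right, y down, z forward; pixel columns grow to the right and rows downward; lengths in m; the calibration is good to about 2 mm. The wrist camera is an equidistant fisheye: a pixel r from the principal point sees the ray r / f radians off the axis. A picture is of the moment at which its call begins: read the wrist's pose just before it. There is no depth.
- bot.finish_job(): hands the job in, once; it reports no verdict.
The state is a dict: "time": time; "q": joint angles; "joint_vel": joint speeds; "joint_torque": joint torques, N m; "tool_pos": TCP position; "tcp_rot": TCP orientation; "wrist_force": force on the tool from outside, world axes, zero at the start; "torque": the same for the moment, N m; "width": opening from 0.0 (shut) to 1.0 (fully open).
Only numpy, scipy, OpenCV 4.12 (cv2) and the standard library are available. Lean on these libraries where they do the work, as an engineer would, in place of code of your own. Each camera call takes 0.05 s, during which the arm holds its last target.

## Working session

There is one attempt and no reset: what is moved stays moved. The work goes in short steps, Python scripts to look and compute and a tool call to move; the robot and the scene stay as the last step left them, time stands still between calls to the robot, and variables do not carry over. Pictures are saved under pics/ and viewed, and the job is handed in when it is done.

Besides the shell and the picture viewer there is one more tool, called after "Call:" by a JSON object that holds its "op" and its "data". carry_out: Moves the arm, as the interface text tells. Its arguments: {"type":"object","properties":{"deltas":{"type":"array"},"grip":{"type":"number"},"force":{"type":"number"}},"required":["deltas"]}

```bash
mkdir -p pics; ls
python3 - <<'E'
from workcell import bot
import cv2,numpy as np,pickle
print(bot.read_state())
d={}
for n in ["scene","top","wrist"]:
    c=bot.read_camera(n); d[n]=c
    cv2.imwrite(f"pics/{n}0.png",c["frame"][:,:,::-1])
    print(n,{k:np.round(v,4).tolist() for k,v in c.items() if k!="frame"})
pickle.dump(d,open("cams.pkl","wb"))
E
```

```text
pics
{'time': 0.0, 'q': array([-1.35491833e+00,  2.64777975e-01,  1.60535981e+00,  2.73718033e-05,
        1.27371896e+00, -3.68801646e-02]), 'joint_vel': array([-0.00016885,  0.00224886,  0.0015892 ,  0.00252074,  0.00074228,
       -0.00216962]), 'joint_torque': array([-6.82892096e-05, -5.15112376e+01, -3.67313862e+01,  1.02264369e-04,
        1.29425753e-02,  6.59628085e-07]), 'tool_pos': array([ 0.16866435, -0.65283371,  0.22995298]), 'tcp_rot': array([-2.48254997,  1.92283619,  0.00270186]), 'wrist_force': array([-0.26993939,  0.12184135, -0.14657403]), 'torque': array([-0.03471925,  0.00385471,  0.04036092]), 'width': 0.9974314055001261}
scene {'K': [[494.1341, 0.0, 324.8439], [0.0, 494.1341, 208.0451], [0.0, 0.0, 1.0]], 'xyz': [-0.6307, -0.2603, 1.3069], 'attitude': [-1.7798, 1.6799, -0.7124]}
top {'K': [[430.0924, 0.0, 309.3135], [0.0, 430.0924, 201.5359], [0.0, 0.0, 1.0]], 'xyz': [0.036, 0.1194, 1.6088], 'attitude': [-1.4808, 2.4771, -0.5177]}
wrist {'K': [[309.7069, 0.0, 318.7458], [0.0, 309.7069, 201.7306], [0.0, 0.0, 1.0]], 'hand_eye': [[1.0, 0.0004, -0.0005, -0.0002], [-0.0002, 0.9556, 0.2946, -0.075], [0.0006, -0.2946, 0.9556, -0.1427], [0.0, 0.0, 0.0, 1.0]]}
```

View pics/scene0.png

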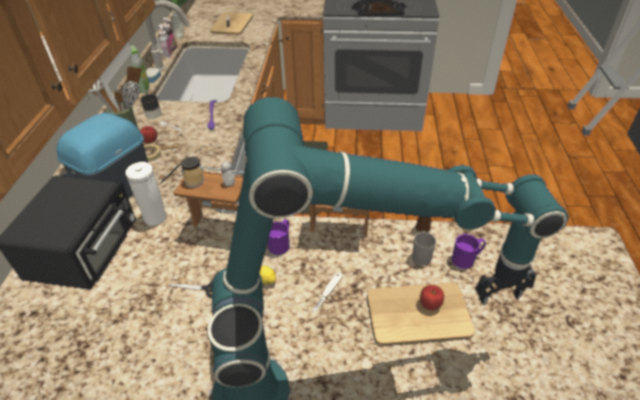

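View pics/top0.png

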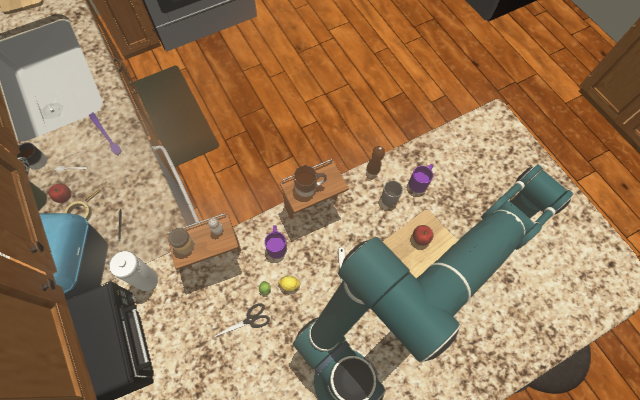

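View pics/wrist0.png

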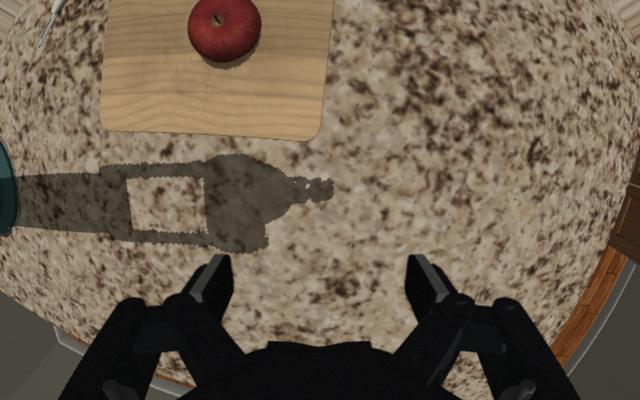

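The top view shows two shelves. The one at about (313,187) carries a brown mug with a handle. The one at about (205,243) carries a jar and a shaker. The purple mugs at (276,244) and (420,180) are look-alikes. I'll check this in an enlarged crop.

Run:
```python
import cv2
a=cv2.imread("pics/top0.png")
c=a[140:280,160:360]
cv2.imwrite("pics/crop.png",cv2.resize(c,None,fx=4,fy=4,interpolation=cv2.INTER_CUBIC))
```

```text
(no output)
```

View pics/crop.png

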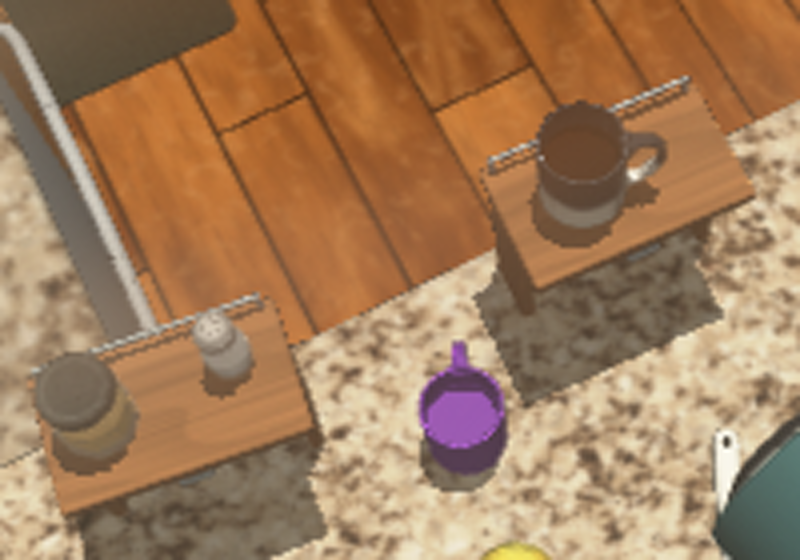

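```bash
cat > h.py <<'E'
import numpy as np,pickle,cv2
from scipy.optimize import least_squares
from scipy.spatial.transform import Rotation as R
def proj(cam,P):
    Rm=R.from_rotvec(cam["attitude"]).as_matrix()
    p=(np.atleast_2d(P)-cam["xyz"])@Rm
    uv=p@np.asarray(cam["K"]).T
    return uv[:,:2]/uv[:,2:]
def shelf(p,L):
    x,y,a,u=p; c,s=np.cos(a),np.sin(a)
    L=np.atleast_2d(L)
    return np.c_[x+c*L[:,0]-s*L[:,1], y+s*L[:,0]+c*L[:,1], u+L[:,2]]
E
python3 - <<'E'
from h import *
d=pickle.load(open("cams.pkl","rb"));cam=d["top"]
T=.193
def fit(names,pix,nm):
    L=np.array(names)
    px=np.array(pix)/4+[160,140]-0.375
    f=lambda p:np.r_[(proj(cam,shelf(p,L))-px).ravel(),(p[3]-.015)/.02]
    best=min((least_squares(f,[.6,.2,a,.015]) for a in (-.2,.0,.2)),key=lambda r:r.cost)
    print(nm,best.x.round(4),best.fun.round(2))
    return best.x
FL=[-.075,.11,T];FR=[-.075,-.11,T];BR=[.055,-.11,T];BL=[.055,.11,T]
m=fit([FL,FR,BR,BL],[(537,290),(753,197),(690,85),(483,170)],"mug")
j=fit([FL,FR,BR],[(68,515),(318,430),(262,300)],"jar")
a=cv2.imread("pics/top0.png")[140:280,160:360]
a=cv2.resize(a,None,fx=4,fy=4,interpolation=cv2.INTER_CUBIC)
for p in (m,j):
  for z in (T,.175):
    q=(proj(cam,shelf(p,[[*v[:2],z] for v in (FL,FR,BR,BL)]))-[160,140]+.375)*4
    cv2.polylines(a,[q.astype(int)],True,(0,255,0) if z==T else (255,0,0),1)
  kb=shelf(p,[[-.064,0,.15]])[0];print(kb.round(4))
cv2.imwrite("pics/fit.png",a)
E
```

```text
mug [ 0.642  -0.2214 -0.0594 -0.0093] [-0.24  0.02  0.62 -0.1   0.74 -0.39 -1.1   0.38 -1.22]
jar [ 0.6365  0.2218 -0.1114 -0.0058] [-0.62  1.3  -0.97 -0.73  1.66 -0.69 -1.04]
[ 0.5781 -0.2176  0.1407]
[0.5729 0.2289 0.1442]
```

View pics/fit.png

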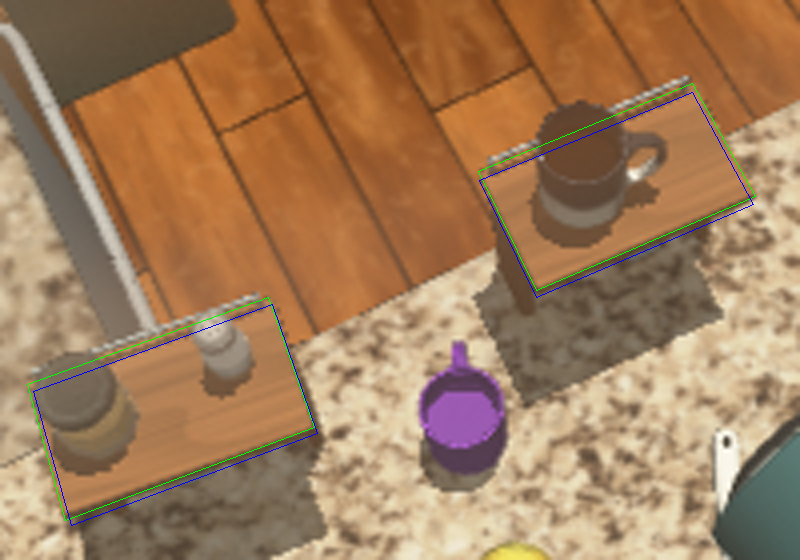

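```bash
cat >> h.py <<'E'
def tgt(psi,th):
    z=np.array([np.cos(psi)*np.cos(th),np.sin(psi)*np.cos(th),-np.sin(th)])
    x=np.array([np.sin(psi),-np.cos(psi),0]); y=np.cross(z,x)
    return R.from_matrix(np.c_[x,y,z])
def plan(s,pos,Rt):
    R0=R.from_rotvec(s["tcp_rot"])
    d=R0.inv().apply(np.array(pos)-s["tool_pos"]); dr=(R0.inv()*Rt).as_rotvec()
    print("translate(tool,now)",d.round(4),"| rot",dr.round(4),"| translate after rot",Rt.inv().apply(np.array(pos)-s["tool_pos"]).round(4))
E
python3 - <<'E'
from h import *
from workcell import bot
cam=pickle.load(open("cams.pkl","rb"))["top"]
Rm=R.from_rotvec(cam["attitude"]).as_matrix()
for n,u in dict(cup=(392,203),pmug=(418,192),mill=(375,172),apple=(424,240),knife=(340,255),pmug2=(276,256),lemon=(289,288)).items():
    r=Rm@np.linalg.solve(cam["K"],[*u,1]); t=-cam["xyz"][2]/r[2]; print(n,(cam["xyz"]+t*r).round(3))
plan(bot.read_state(),[.43,-.22,.31],tgt(-.06,.6))
E
```

```text
cup [ 0.489 -0.508  0.   ]
pmug [ 0.48  -0.629  0.   ]
mill [ 0.643 -0.522  0.   ]
apple [ 0.296 -0.533  0.   ]
knife [ 0.399 -0.212  0.   ]
pmug2 [0.513 0.008 0.   ]
lemon [0.378 0.021 0.   ]
translate(tool,now) [-0.354  -0.3613 -0.0791] | rot [0.9628 0.1535 0.2869] | translate after rot [-0.4479 -0.1985  0.1488]
```

Call:
{"op": "carry_out", "data": {"deltas": [{"delta_pos":[0,0,-0.06],"dr":[0,0,0]},{"delta_pos":[-0.039,-0.04,-0.002],"dr":[0,0,0]},{"delta_pos":[-0.039,-0.04,-0.002],"dr":[0,0,0]},{"delta_pos":[-0.039,-0.04,-0.002],"dr":[0,0,0]},{"delta_pos":[-0.039,-0.04,-0.002],"dr":[0,0,0]},{"delta_pos":[-0.039,-0.04,-0.002],"dr":[0,0,0]},{"delta_pos":[-0.039,-0.04,-0.002],"dr":[0,0,0]},{"delta_pos":[-0.039,-0.04,-0.002],"dr":[0,0,0]},{"delta_pos":[-0.039,-0.04,-0.002],"dr":[0,0,0]},{"delta_pos":[-0.039,-0.04,-0.002],"dr":[0,0,0]}], "grip": 0, "force": 30}}

```text
time: 1.4
tool_pos: [0.4301, -0.2219, 0.3092]
tcp_rot: [-2.484, 1.924, -0.0]
wrist_force: [0.9, -0.1, -0.4]
width: 0.001
```

Call:
{"op": "carry_out", "data": {"deltas": [{"delta_pos":[0,0,0],"dr":[0.16,0.026,0.048]},{"delta_pos":[0,0,0],"dr":[0.16,0.026,0.048]},{"delta_pos":[0,0,0],"dr":[0.16,0.026,0.048]},{"delta_pos":[0,0,0],"dr":[0.16,0.026,0.048]},{"delta_pos":[0,0,0],"dr":[0.16,0.026,0.048]},{"delta_pos":[0,0,0],"dr":[0.16,0.026,0.048]},{"delta_pos":[0,0,0],"dr":[0,0,0]},{"delta_pos":[0,0,0],"dr":[0,0,0]}]}}

```text
time: 2.4
tool_pos: [0.4298, -0.2244, 0.3106]
tcp_rot: [-1.599, 1.696, -0.897]
wrist_force: [-0.3, -0.2, 0.4]
width: 0.004
```

Run:
```python
from h import *
from workcell import bot
s=bot.read_state();print(s["time"],s["q"].round(3),s["tool_pos"].round(4),R.from_rotvec(s["tcp_rot"]).as_matrix().round(3),s["width"],s["wrist_force"])
c=bot.read_camera("wrist");t=bot.read_camera("top");sc=bot.read_camera("scene")
pickle.dump((s,c,t,sc),open("v1.pkl","wb"))
cv2.imwrite("pics/w1.png",c["frame"][:,:,::-1])
cv2.imwrite("pics/s1.png",cv2.resize(sc["frame"][100:320,100:420,::-1],None,fx=2.5,fy=2.5,interpolation=cv2.INTER_CUBIC))
```

```text
2.4 [-1.059 -0.607  2.47   1.031  0.934  0.067] [ 0.4298 -0.2244  0.3106] [[-0.062 -0.567  0.822]
 [-0.998  0.03  -0.054]
 [ 0.006 -0.823 -0.567]] 0.003884224231081117 [-0.26226651 -0.17564751  0.44647324]
```

View pics/w1.png

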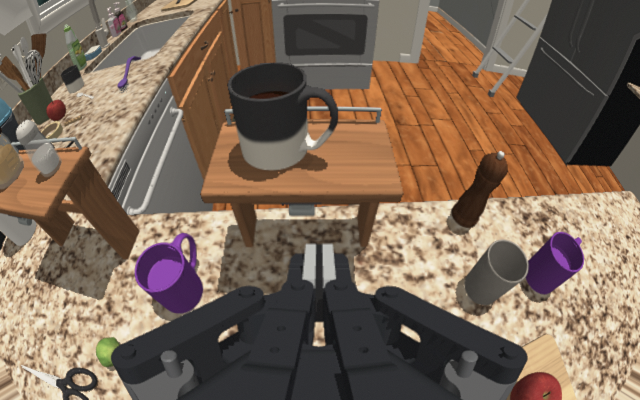

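View pics/s1.png

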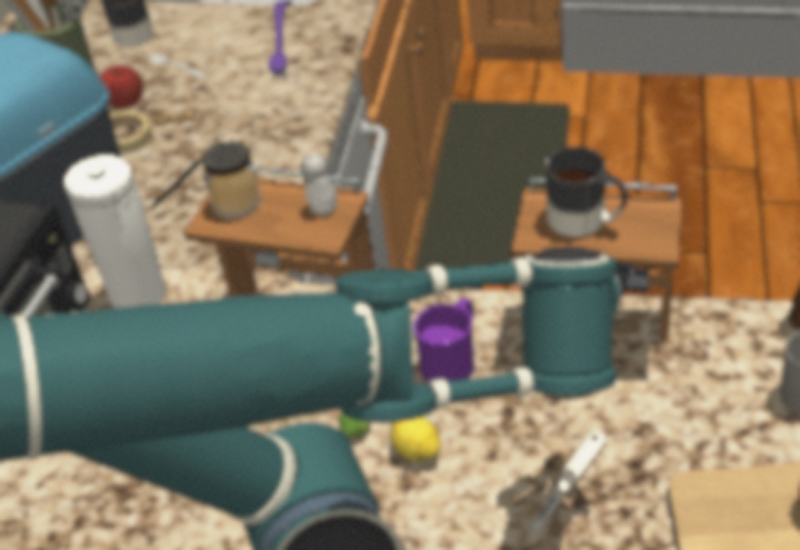

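The mug is dark above and white below, on this shelf, so it's the one meant. The steel bar peeks out under the front edge at about (301,210). I'll zoom in to refine the fit.

Run:
```python
import cv2
a=cv2.imread("pics/w1.png")
cv2.imwrite("pics/w1c.png",cv2.resize(a[100:260,190:420],None,fx=3.4,fy=3.4,interpolation=cv2.INTER_CUBIC))
```

```text
(no output)
```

View pics/w1c.png

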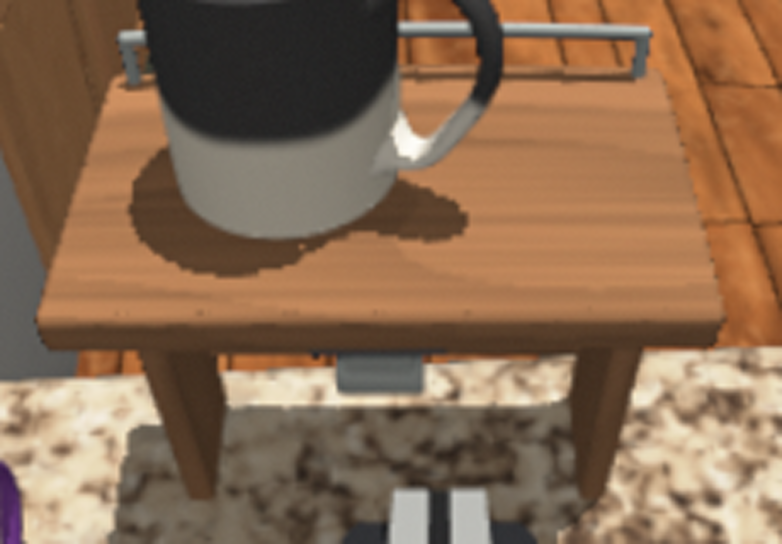

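```bash
cat >> h.py <<'E'
def wproj(s,c,P):
    Rt=R.from_rotvec(s["tcp_rot"]); t=Rt.inv().apply(np.atleast_2d(P)-s["tool_pos"])
    H=np.array(c["hand_eye"]); p=(t-H[:3,3])@H[:3,:3]
    r=np.hypot(p[:,0],p[:,1]); th=np.arctan2(r,p[:,2]); K=np.array(c["K"])
    return np.c_[K[0,2]+K[0,0]*th*p[:,0]/r,K[1,2]+K[1,1]*th*p[:,1]/r]
E
python3 - <<'E'
from h import *
s,c,t,sc=pickle.load(open("v1.pkl","rb")); cam=t
T=.193;B=.175
FL=[-.075,.11,T];FR=[-.075,-.11,T];BR=[.055,-.11,T];BL=[.055,.11,T]
L=np.array([FL,FR,BR,BL,[-.075,.11,B],[-.075,-.11,B]])
wp=np.array([(38,318),(721,320),(660,76),(110,84),(42,348),(716,345)])/3.4+[190,100]-.35
Lt=np.array([FL,FR,BR,BL]);tp=np.array([(537,290),(753,197),(690,85),(483,170)])/4+[160,140]-.375
for wt in (0,1):
    f=lambda p:np.r_[(wproj(s,c,shelf(p,L))-wp).ravel(),wt*(proj(cam,shelf(p,Lt))-tp).ravel()]
    r=least_squares(f,[.64,-.22,-.06,.005]); p=r.x
    print(p.round(4),r.fun.round(1))
    k=shelf(p,[[-.064,0,.15],[-.064,0,.143],[-.071,0,.15],[-.064,0.015,.15],[-.064,-.015,.15]])
    print(k[0].round(4),((wproj(s,c,k)-[190,100]+.35)*3.4).round(0).tolist())
E
```

```text
[ 0.6385 -0.2162 -0.0521  0.0118] [-1.1  0.8  0.1 -0.9 -0.3 -2.2  1.1 -2.9  2.2  2.  -1.8  2.1 -0.  -0.
  0.  -0.   0.  -0.  -0.  -0. ]
[ 0.5746 -0.2129  0.1618] [[379.0, 373.0], [379.0, 385.0], [378.0, 389.0], [335.0, 373.0], [422.0, 373.0]]
[ 0.6377 -0.2163 -0.0528  0.0122] [-1.3  1.   0.4 -0.5 -0.  -2.   1.  -2.8  2.   2.3 -1.5  2.5 -0.9 -0.5
  0.5 -1.3  0.2 -1.9 -2.2 -0.5]
[ 0.5738 -0.2129  0.1622] [[379.0, 374.0], [379.0, 386.0], [378.0, 391.0], [335.0, 374.0], [422.0, 374.0]]
```

Run:
```python
from h import *
from workcell import bot
plan(bot.read_state(),[.505,-.209,.135],tgt(-.053,.6))
```

```text
translate(tool,now) [-0.0211  0.1045  0.1604] | rot [ 0.0013 -0.0098  0.0018] | translate after rot [-0.0193  0.1047  0.1605]
```

Call:
{"op": "carry_out", "data": {"deltas": [{"delta_pos":[-0.004,0.021,0.032],"dr":[0,-0.005,0.001]},{"delta_pos":[-0.004,0.021,0.032],"dr":[0,-0.005,0.001]},{"delta_pos":[-0.004,0.021,0.032],"dr":[0,0,0]},{"delta_pos":[-0.004,0.021,0.032],"dr":[0,0,0]},{"delta_pos":[-0.004,0.021,0.032],"dr":[0,0,0]},{"delta_pos":[0,0,0],"dr":[0,0,0]},{"delta_pos":[0,0,0],"dr":[0,0,0]}]}}

```text
time: 3.42
tool_pos: [0.5087, -0.2119, 0.1357]
tcp_rot: [-1.601, 1.687, -0.88]
wrist_force: [-0.1, -0.4, -0.1]
width: -0.002
```

Run:
```python
from h import *
from workcell import bot
s=bot.read_state();print(s["time"],s["q"].round(3),s["tool_pos"].round(4),R.from_rotvec(s["tcp_rot"]).as_matrix().round(3),s["wrist_force"])
c=bot.read_camera("wrist")
pickle.dump((s,c),open("v2.pkl","wb"))
cv2.imwrite("pics/w2.png",c["frame"][:,:,::-1])
cv2.imwrite("pics/w2c.png",cv2.resize(c["frame"][100:260,190:420,::-1],None,fx=3.4,fy=3.4,interpolation=cv2.INTER_CUBIC))
p=[ 0.6377,-0.2163,-0.0528,0.0122]
k=shelf(p,[[-.075,.11,.193],[-.075,-.11,.193],[-.064,0.015,.15],[-.064,-.015,.15],[-.064,0,.143],[-.071,0,.15],[-.069,0,.145]])
print(wproj(s,c,k).round(1).tolist(), ((wproj(s,c,k)-[190,100]+.35)*3.4).round(0).tolist())
```

```text
3.425 [-0.811 -0.151  2.567  1.688  0.61  -0.636] [ 0.5087 -0.2119  0.1357] [[-0.05  -0.568  0.822]
 [-0.999  0.033 -0.038]
 [-0.005 -0.823 -0.569]] [-0.13544065 -0.41596282 -0.09803411]
[[114.3, 100.5], [518.0, 98.2], [289.5, 137.2], [340.8, 137.0], [315.3, 145.9], [315.0, 144.8], [315.1, 148.9]] [[-256.0, 3.0], [1116.0, -5.0], [340.0, 128.0], [514.0, 127.0], [427.0, 157.0], [426.0, 153.0], [427.0, 168.0]]
```

View pics/w2.png

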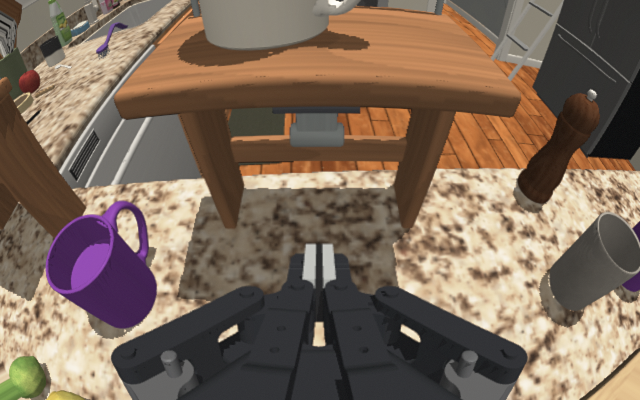

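View pics/w2c.png

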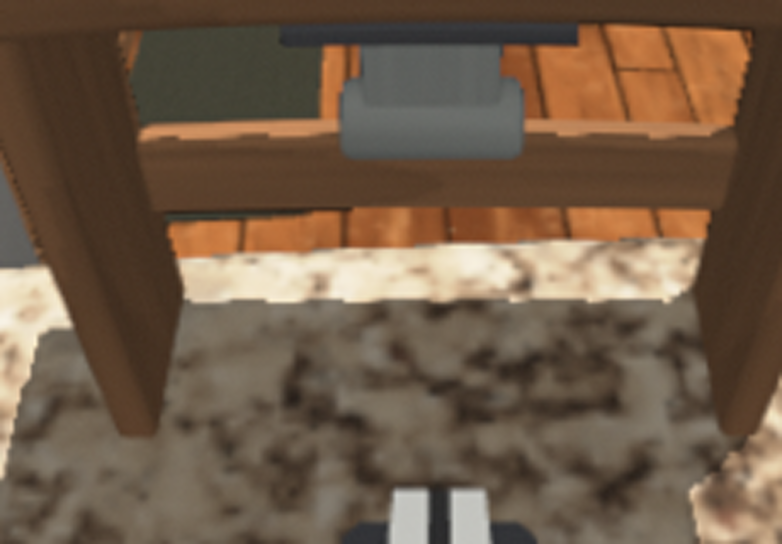

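Run:
```python
from h import *
s1,c1,_,_=pickle.load(open("v1.pkl","rb")); s2,c2=pickle.load(open("v2.pkl","rb"))
a=np.linspace(0,2*np.pi,60)
yaw=-.053
def cyl(b):
    L=np.array([[.007*np.cos(t),y,.007*np.sin(t)] for t in a for y in (-.015,.015)])
    return shelf([b[0],b[1],yaw,b[2]],L)
def box(s,c,b):
    u=(wproj(s,c,cyl(b))-[190,100]+.35)*3.4
    return u[:,0].min(),u[:,0].max(),u[:,1].min(),u[:,1].max()
def f(b):
    x=box(s2,c2,b);y=box(s1,c1,b)
    return np.array([x[0]-340,x[1]-524,x[2]-78,x[3]-160,y[0]-337,y[1]-424,y[3]-393])
for m in (range(7),range(4)):
    r=least_squares(lambda b:f(b)[list(m)],[.574,-.213,.162],diff_step=1e-4);print(r.x.round(4),f(r.x).round(1))
print(f([.574,-.213,.162]).round(1))
```

```text
[ 0.5726 -0.2139  0.1649] [-0.1  0.1 -0.1  0.4 -1.   1.1 -0.6]
[ 0.5728 -0.2139  0.1648] [ 0.1 -0.1 -0.2  0.2 -1.   1.1 -0.8]
[-4.1 -7.1  8.7  8.  -3.1 -1.6  1.3]
```

Run:
```python
from h import *
from workcell import bot
s=bot.read_state()
plan(s,[.574,-.214,.129],R.from_rotvec(s["tcp_rot"]))
print(R.from_rotvec(s["tcp_rot"]).inv().apply([0,0,.01]))
```

```text
translate(tool,now) [-0.0017 -0.0309  0.0581] | rot [0. 0. 0.] | translate after rot [-0.0017 -0.0309  0.0581]
[-3.58871873e-05 -8.23310330e-03 -5.67580146e-03]
```

Call:
{"op": "carry_out", "data": {"deltas": [{"delta_pos":[0,-0.004,0.016],"dr":[0,0,0]},{"delta_pos":[0,-0.009,0.014],"dr":[0,0,0]},{"delta_pos":[-0.001,-0.009,0.014],"dr":[0,0,0]},{"delta_pos":[-0.001,-0.009,0.014],"dr":[0,0,0]},{"delta_pos":[0,0,0],"dr":[0,0,0]},{"delta_pos":[0,0,0],"dr":[0,0,0]}]}}

```text
time: 4.22
tool_pos: [0.5728, -0.2136, 0.1283]
tcp_rot: [-1.599, 1.689, -0.882]
wrist_force: [-0.3, -0.6, -0.2]
width: 0.005
```

Run:
```python
from h import *
from workcell import bot
s=bot.read_state();print(s["time"],s["q"].round(3),s["tool_pos"].round(4),s["wrist_force"])
c=bot.read_camera("wrist")
pickle.dump((s,c),open("v3.pkl","wb"))
cv2.imwrite("pics/w3.png",c["frame"][:,:,::-1])
```

```text
4.225 [-0.679 -0.02   2.473  1.876  0.533 -0.738] [ 0.5728 -0.2136  0.1283] [-0.26253474 -0.55550077 -0.16533423]
```

View pics/w3.png

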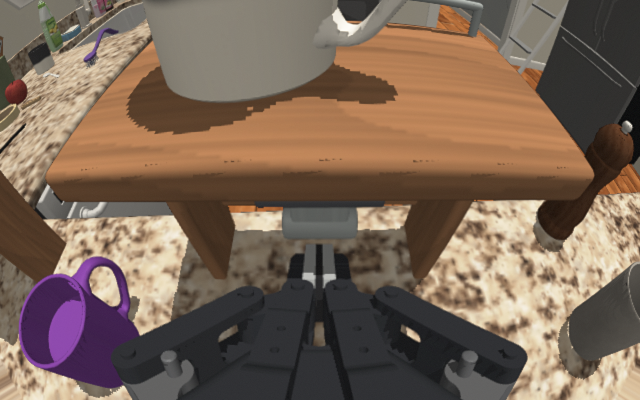

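The fingertips (320,255) are centred under the bar (320,222), clear of the edge, with no contact force. I'll lift now.

Call:
{"op": "carry_out", "data": {"deltas": [{"delta_pos":[0,-0.005,-0.0034],"dr":[0,0,0]},{"delta_pos":[0,-0.005,-0.0034],"dr":[0,0,0]},{"delta_pos":[0,0,0],"dr":[0,0,0]}]}}

```text
time: 4.65
tool_pos: [0.5732, -0.2135, 0.14]
tcp_rot: [-1.599, 1.689, -0.881]
wrist_force: [0.4, 0.1, 0.6]
width: -0.001
```

Call:
{"op": "carry_out", "data": {"deltas": [{"delta_pos":[0,-0.0025,-0.0017],"dr":[0,0,0]},{"delta_pos":[0,-0.0025,-0.0017],"dr":[0,0,0]},{"delta_pos":[0,0,0],"dr":[0,0,0]}]}}

```text
time: 5.03
tool_pos: [0.5727, -0.213, 0.1444]
tcp_rot: [-1.6, 1.691, -0.879]
wrist_force: [-1.3, -0.5, -1.3]
width: 0.002
```

Call:
{"op": "carry_out", "data": {"deltas": [{"delta_pos":[0,-0.0025,-0.0017],"dr":[0,0,0]},{"delta_pos":[0,-0.0025,-0.0017],"dr":[0,0,0]},{"delta_pos":[0,0,0],"dr":[0,0,0]}]}}

```text
time: 5.4
tool_pos: [0.5724, -0.2129, 0.1502]
tcp_rot: [-1.6, 1.691, -0.878]
wrist_force: [-4.5, 0.5, -2.0]
width: -0.002
```

Contact happened at about z 0.1445, as predicted, and the switch is moving. I'll continue to the stop.

Call:
{"op": "carry_out", "data": {"deltas": [{"delta_pos":[0,-0.0025,-0.0017],"dr":[0,0,0]},{"delta_pos":[0,-0.0016,-0.0011],"dr":[0,0,0]},{"delta_pos":[0,0,0],"dr":[0,0,0]}]}}

```text
time: 5.78
tool_pos: [0.5725, -0.2129, 0.1553]
tcp_rot: [-1.6, 1.691, -0.878]
wrist_force: [-6.3, 0.1, -2.7]
width: 0.003
```

Call:
{"op": "carry_out", "data": {"deltas": [{"delta_pos":[0,-0.0016,-0.0011],"dr":[0,0,0]},{"delta_pos":[0,0,0],"dr":[0,0,0]}]}}

```text
time: 6.02
tool_pos: [0.5721, -0.2129, 0.1562]
tcp_rot: [-1.601, 1.692, -0.877]
wrist_force: [-3.0, -0.4, -8.1]
width: -0.001
```

Call:
{"op": "carry_out", "data": {"deltas": [{"delta_pos":[0,-0.0016,-0.0011],"dr":[0,0,0]},{"delta_pos":[0,0,0],"dr":[0,0,0]}]}}

```text
time: 6.28
tool_pos: [0.5713, -0.2127, 0.1568]
tcp_rot: [-1.602, 1.694, -0.876]
wrist_force: [-2.7, -1.8, -17.0]
width: -0.003
```

Call:
{"op": "carry_out", "data": {"deltas": [{"delta_pos":[0,-0.0016,-0.0011],"dr":[0,0,0]},{"delta_pos":[0,0,0],"dr":[0,0,0]}]}}

```text
time: 6.52
tool_pos: [0.5705, -0.2124, 0.1576]
tcp_rot: [-1.603, 1.696, -0.874]
wrist_force: [-5.0, -1.8, -22.4]
width: 0.0
```

Run:
```python
from h import *
from workcell import bot
c=bot.read_camera("wrist")
cv2.imwrite("pics/w4.png",c["frame"][:,:,::-1])
```

```text
(no output)
```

View pics/w4.png

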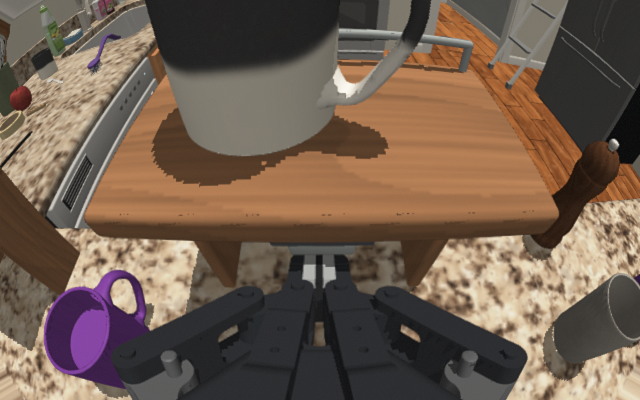

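The gripper force rises at the stop and the mug is still standing. I'll release straight down and back off to check.

Call:
{"op": "carry_out", "data": {"deltas": [{"delta_pos":[0,0.0082,0.0057],"dr":[0,0,0]},{"delta_pos":[0,0.0123,0.0085],"dr":[0,0,0]},{"delta_pos":[0,0.008,0.0055],"dr":[0,0,0]},{"delta_pos":[0,0.011,-0.016],"dr":[0,0,0]},{"delta_pos":[0,0.011,-0.016],"dr":[0,0,0]},{"delta_pos":[0,0.003,-0.005],"dr":[0,0,0]},{"delta_pos":[0,0,0],"dr":[0,0,0]},{"delta_pos":[0,0,0],"dr":[0,0,0]}]}}

```text
time: 7.58
tool_pos: [0.5302, -0.2117, 0.1299]
tcp_rot: [-1.598, 1.687, -0.883]
wrist_force: [-0.0, -0.3, 0.3]
width: 0.003
```

Run:
```python
from h import *
from workcell import bot
s=bot.read_state();print(s["time"],s["q"].round(3),s["tool_pos"].round(4),s["wrist_force"])
c=bot.read_camera("wrist")
pickle.dump((s,c),open("v5.pkl","wb"))
cv2.imwrite("pics/w5.png",c["frame"][:,:,::-1])
cv2.imwrite("pics/w5c.png",cv2.resize(c["frame"][100:260,190:420,::-1],None,fx=3.4,fy=3.4,interpolation=cv2.INTER_CUBIC))
a=np.linspace(0,2*np.pi,60)
L=np.array([[.007*np.cos(t),y,.007*np.sin(t)] for t in a for y in (-.015,.015)])
for z in (.165,.171,.177):
    u=(wproj(s,c,shelf([.5727,-.2139,-.053,z],L))-[190,100]+.35)*3.4
    print(z,u.min(0).round(),u.max(0).round())
```

```text
7.575 [-0.76  -0.098  2.541  1.779  0.583 -0.697] [ 0.5302 -0.2117  0.1299] [-0.01849197 -0.31619056  0.34906673]
0.165 [336. 132.] [543. 225.]
0.171 [333. 101.] [546. 196.]
0.177 [330.  68.] [549. 166.]
```

View pics/w5c.png

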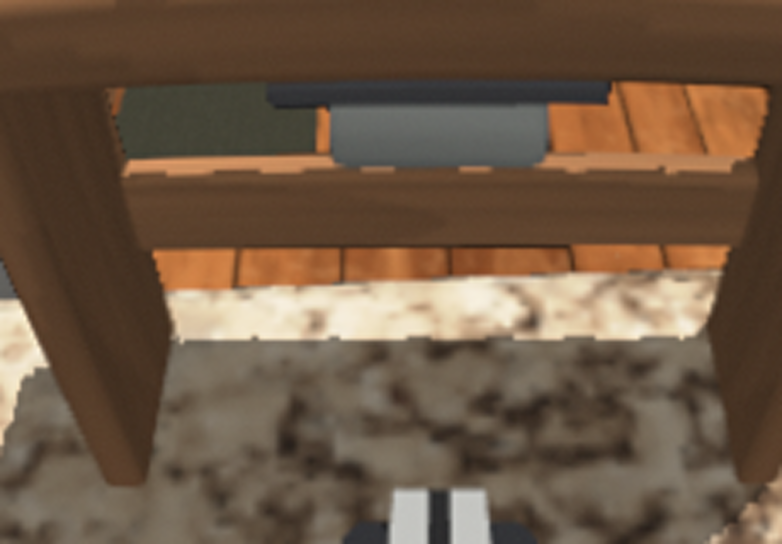

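View pics/w5.png

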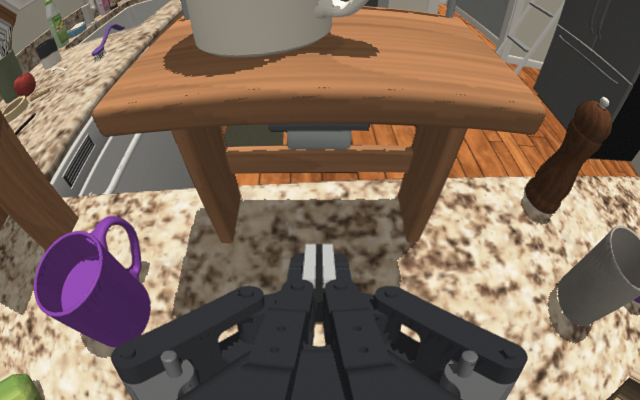

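The bar's lower edge is at crop row 166. The model gives 166 for z = 0.177 (fully up) and 225 for off, so the switch is on. The mug is standing and the arm is clear.

```bash
python3 -c "
from workcell import bot
print(bot.finish_job())"
```

```text
the job is handed in; nothing more can be done
None
```

The mug shelf's light switch is pressed fully up. I reached under the front edge with shut fingers tilted about 35° below horizontal and pushed until it stopped, at about 22 N on the wrist.

- **Switch:** the last wrist picture, taken with the fingers withdrawn, put the bar centre at z ≈ 0.177 m. It was 0.165 m when off, so it has moved the full 12 mm.
- **Mug:** it is still standing on its shelf.
- **Other shelf:** I never went near it, but I didn't take a close-up of its switch.
- **At hand-in:** the wrist force was about 0 N with the fingers clear, at 7.6 s on the clock.
- **Disagreement:** the top camera alone put the shelf origin about 9 mm below the worktop, which is impossible. I used the bar position from the two wrist views instead, and first contact came at the height it predicted.

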